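Index the cake on its click-stop turntable and lock it

ROBOT

A 7-joint arm with a two-finger parallel gripper is mounted at the origin on the work surface. World frame = base frame: x ahead of the robot, y to its left, z up, the work surface at z = 0. Lengths are in mm, angles in rad, forces in N, time in s.
With the tool pointing down it reaches from about 400 to 875 mm from the base axis. Payload 19.3 kg.
Tool frame: the origin (TCP) lies midway between the tips of the shut fingers; the grasp point (between the pads) lies 19 mm behind it (robot.tcp_to_grasp is the z of the grasp point in the tool frame, in mm); z points along the fingers, y is the direction in which the jaws open and shut (so a half turn about z gives the same grasp; the last joint's range is limited). The gripper opens to 85 mm and grips with 20 to 120 N. Pads are 22 mm wide; open, the fingers measure 114 mm over their backs; the gripper's body (76 mm by 85 mm) begins 54 mm behind the grasp point. The pads swing forward as they close: fully open they stand 13 mm farther back than shut.
Start: joints at [-1.321, 0.521, -0.036, 1.599, 0.021, 1.021, -0.113], TCP at [196.504, 593.297, 231.291] pointing down, gripper open.
Joint ranges: [-2.91, 2.91], [-0.3, 2.13], [-1.5, 1.42], [0.17, 2.43], [-1.26, 4.41], [0.16, 1.93], [-2.52, 2.52]. Speed limits (rad/s): [1.89, 1.89, 2.39, 2.39, 3.01, 3.01, 3.01].

INTERFACE

Orientations are given as a unit quaternion [w, x, y, z].
In Python, from bench import robot gives the robot as it stands.
- The arm moves only by the tool carry_out, never from a script. Its argument "moves" is a list of rows, each a list of 4 numbers: the shift along the tool's x, y, z in m, then the turn about the tool's z in degrees. A call has 1 to 10 rows; each row is the pose to reach, as a shift and turn from the pose commanded when the call began, along the tool's axes at that moment; what a row does not reach only later rows make up. A row lasts 1/12 s, in which the tool goes at most 41.7 mm and 7.16 degrees, less where a joint would pass 70% of its speed; a pose out of reach is approached as far as the arm can. A call with a gripper value outside its range is refused whole. "grip" is the opening in per cent of the stroke, from 0 (shut) to 100 (fully open), set as the call begins (left out, the last holds). The fingers move at their own pace and stop on an object; "newtons" is the grip in N (left out, the last holds). Time passes only in rows, so rows that repeat a pose let the fingers close. It gives the time, the measured TCP pose, the force and the opening at its end, in the units of the state.
- robot.sense(): the state, without advancing time (a new reading comes with each control period).
- robot.camera(name): name is "side" or "top" or "wrist"; returns a dict with "img" (480x640x3 uint8, red, green, blue), "z_map" (480x640 float32, mm along the optical axis (not along the pixel's ray), 0 where there is no reading), "fx", "fy", "cx", "cy" (pixels), "rvec" (rotation vector, rad) and "tvec" (3), from world to camera coordinates, as OpenCV has them; the wrist camera has in their place "T_tool_cam" (4x4, takes a point from camera to tool coordinates, whose origin is the TCP and whose axes are the flange's). Camera axes: x right, y down, z forward; pixel columns grow to the right and rows downward; lengths in mm; the calibration is good to about 2 mm. The wrist camera is an equidistant fisheye: a pixel r from the principal point sees the ray r / f radians off the axis. A picture is of the moment at which its call begins: read the wrist's pose just before it.
- robot.close_job(): hands the job in, once; it reports no verdict.
The state is a dict: "clock": time; "joint_pos": joint angles; "qd": joint speeds; "tau": joint torques, N m; "ee_pos": TCP position; "tcp_rot": TCP orientation; "wrist_force": force on the tool from outside, world axes, zero at the start; "ft_torque": the same for the moment, N m; "opening": finger opening in mm.
Only numpy, scipy, OpenCV 4.12 (cv2) and the standard library are available. Lean on these libraries where they do the work, as an engineer would, in place of code of your own. Each camera call takes 0.05 s, during which the arm holds its last target. There are 200 camera calls.

TASK

Turn the click-stop turntable, without touching the cake on it, until the red-painted patch and the red rim mark face straight out over the lock lever and the plate rests in that click. Only then press the lever's red pad fully down so the plate is locked there, and leave it so. Leave the bottle, the jars and the palette knife where they are.

Things in the scene. Friction and masses are not known exactly. Their poses are not given: they have to be found in the camera images.
- stand: the turntable's black cast pedestal, fixed to the worktop; origin on its vertical axis at worktop level, z up, foot 200 mm across. The lock lever and its steel fork stick out along its own -y. Apart from the hub in the middle nothing fixed rises above 115 mm, and nothing fixed reaches out beyond 122 mm from the axis, so the space below the rim is free except for the lever
- axis_top (a point): on the turntable's axis at the plate's top face, 140 mm above the worktop. Aluminium plate 12 mm thick (underside at 128 mm), 305 mm across. Its rim has 12 round-nosed lugs, one per click, each 26 mm wide; between them notches about 47 mm wide, open outward, up and down, from radius 127.5 to 152.5 mm. Lugs lie every 30 degrees from the red-marked one, notch centres 15 degrees off the lugs
- plate (a joint): turn of plate and cake, rad, anticlockwise from above; 0 (or any whole turn, 6.283) when the red mark is exactly over the lock lever. Turns endlessly both ways and clicks to rest at every 30 degrees (0.5236 rad); pushed past half way between two clicks it snaps on to the next by itself. A click takes about 4 to 7 N pushed along the rim
- red_mark (a point): middle of the red disc, 25 mm across, on top of the one red-marked lug, 139.5 mm from the axis; the red patch on the cake's side lies above the same lug
- lever_side (a point): fixed point over the lock lever, 139.5 mm from the axis at the height of the plate's top: where the red mark has to stop
- cake: cream cake 127 mm across and 115 mm tall on a 164 mm board, stuck down in the middle of the plate and turning with it; origin on the axis at the plate's top face; its top is 258 mm above the worktop. Fresh: not to be touched
- lock_lever (a joint): lock lever under the plate, rad: 0 raised (free) to 0.40 level (locked, its stop). It is stiff and stays where it is left; about 4 N on the pad moves it. Its axle lies level, 110 mm from the stand's axis and 92 mm above the worktop. It goes fully down only when the plate rests in a click; down, it stops the plate from turning (about 3 degrees of play)
- lever_pad (a point): middle of the top of the lever's red pad, the pad 26 mm wide and 55 mm long (along the lever), reaching out past the rim; about 195 mm from the stand's axis and 133 mm above the worktop when raised, about 200 mm and 99 mm when locked
- water_bottle: clear bottle with blue cap, 64 mm across, 210 mm tall; origin under its centre
- jar_a: small red colour jar with white cap, 38 mm across, 46 mm tall; origin under its centre
- jar_b: small blue colour jar with white cap, 38 mm across, 46 mm tall; origin under its centre
- palette_knife: palette knife lying flat, 290 mm long, dark handle to its own -x; 18 mm high

How it is judged (in metres and radians):
On the way, in this order (a step that is already met when the one before it is completed fails the run):
1. with the lever still raised, the plate rests in the click where the red mark is over the lever (within 8 mm) (horizontal distance between red_mark and lever_side below 0.008 m and value of joint lock_lever below 0.12 rad and velocity of joint plate between -0.15 and 0.15 rad/s), for 0.3 s.
2. the lever is pressed fully down (value of joint lock_lever above 0.35 rad), for 0.2 s.
At the end, for the whole second after the job is handed in: the red mark stands over the lever (within 8 mm, in the right click), the plate is still and the lever is down (0.35 rad or more) (horizontal distance between red_mark and lever_side below 0.008 m and value of joint lock_lever above 0.35 rad and velocity of joint plate between -0.1 and 0.1 rad/s); the robot touches nothing.
It fails at once if the cake is touched (contact force between any of the fingers, the arm and cake above 0.5 N).
It fails at once if a bystander is moved by more than 20 mm or tipped over (distance of any of water_bottle, jar_a, jar_b, palette_knife from where it was at the start of the episode above 0.02 m or angle between any of water_bottle, jar_a, jar_b's own z axis and vertical above 0.5 rad).
It also fails if it takes over 72 s, if anything falls off the work surface, if the arm or the gripper's body presses on something with over 40 N, if the wrist force passes 120 N, or if a joint passes its speed limit or range.

## Working session

There is one attempt and no reset: what is moved stays moved. The work goes in short steps, Python scripts to look and compute and a tool call to move; the robot and the scene stay as the last step left them, time stands still between calls to the robot, and variables do not carry over. Pictures are saved under pics/ and viewed, about 8 in all and at most 12, crops included, and the job is handed in when it is done.

Besides the shell and the picture viewer there is one more tool, called as name(argument=value, ...), one argument or row to a line, values as JSON. carry_out: Moves the arm, as the interface text tells. Its arguments: {"type":"object","properties":{"moves":{"type":"array","items":{"type":"array","items":{"type":"number"}}},"grip":{"type":"number"},"newtons":{"type":"number"}},"required":["moves"]}

```bash
mkdir -p pics
cat > h.py <<'E'
import numpy as np, cv2
from bench import robot
def snap(n,f):
    c=robot.camera(n); cv2.imwrite(f'pics/{f}.png',c['img'][:,:,::-1]); np.savez(f'pics/{f}.npz',**c); return c
def world(c,u,v,z=None):
    R=cv2.Rodrigues(np.array(c['rvec'],float))[0]; t=np.array(c['tvec'],float).ravel()
    d=np.array([(u-c['cx'])/c['fx'],(v-c['cy'])/c['fy'],1.])
    o=-R.T@t; r=R.T@d
    return o+r*((z-o[2])/r[2] if z is not None else c['z_map'][int(v),int(u)])
E
python3 - <<'E'
from h import *
s=robot.sense(); print(s)
for n in('top','side'): c=snap(n,n+'0'); R=cv2.Rodrigues(np.array(c['rvec'],float))[0]; print(n,-R.T@np.array(c['tvec']).ravel(),R[2],c['fx'])
E
```

```text
{'clock': 0.0, 'joint_pos': array([-1.32117456,  0.52203162, -0.03632833,  1.59997973,  0.02119715,
        1.02109281, -0.11279166]), 'qd': array([ 1.64097274e-04, -8.00239226e-05, -2.71615296e-03, -1.99429323e-03,
       -1.12992304e-03, -1.66626975e-03, -1.44812863e-03]), 'tau': array([ 5.74578426e-04, -9.27108836e+01,  1.97993517e+00, -3.69928551e+01,
        1.77953881e-02,  8.22471105e-03,  2.51480671e-06]), 'ee_pos': array([196.42901533, 592.98810372, 230.72486962]), 'tcp_rot': array([-5.16416761e-05,  1.59231603e-01,  9.87241095e-01, -5.60945777e-04]), 'wrist_force': array([ 0.10643279, -0.31185225, -0.28563522]), 'ft_torque': array([-0.03808279, -0.01395618, -0.03879834]), 'opening': 85.2094198551685}
top [ 361.7172295    23.41874234 1107.33391978] [ 0.16163434 -0.03826135 -0.98610872] 523.9169388419277
side [929.81939362 331.04930063 885.51430569] [-0.42993706 -0.36379312 -0.82632239] 473.0526018696047
```

View pics/top0.png

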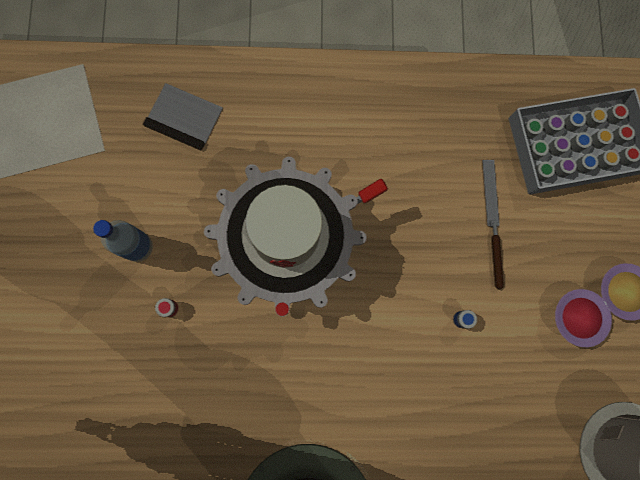

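View pics/side0.png

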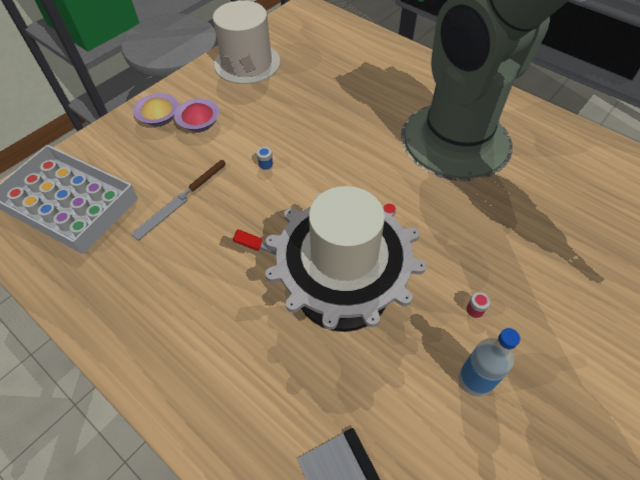

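Top view: the red mark is at about (282,309), on the robot side. The lever pad is at about (373,190) and the plate centre near (285,235). Next I'll measure these.

```bash
cat > m.py <<'E'
from h import *
def red(im,box):
    h=cv2.cvtColor(im,cv2.COLOR_RGB2HSV); m=((h[...,0]<8)|(h[...,0]>172))&(h[...,1]>150)&(h[...,2]>70)
    k=np.zeros_like(m); x0,y0,x1,y1=box; k[y0:y1,x0:x1]=1; return np.argwhere(m&k)[:,::-1]
if __name__=='__main__':
    A={}
    for f,bm,bp in(('top0',(270,298,295,320),(355,175,392,206)),('side0',(380,198,400,216),(228,225,268,255))):
        c=dict(np.load(f'pics/{f}.npz')); c={k:(v.item() if v.ndim==0 else v) for k,v in c.items()}; A[f]=c
        p=red(c['img'],bm); u=p.mean(0); print(f,'mark',len(p),u,world(c,*u,140),world(c,*u))
        p=red(c['img'],bp); q=np.array([world(c,a,b) for a,b in p]); print('pad',len(p),p.mean(0),np.median(q,0),q.min(0),q.max(0), world(c,*p.mean(0),133))
    # plate cloud from top: points with z 134..146, circle fit on radius via min enclosing
    for f in A:
        c=A[f]; P=[]
        for v in range(120,340):
            for u in range(195,440):
                if c['z_map'][v,u]>0:
                    w=world(c,u,v)
                    if 132<w[2]<147: P.append(w)
        P=np.array(P); 
        (cx,cy),r=cv2.minEnclosingCircle(P[:,:2].astype(np.float32)); print(f,'plate',len(P),cx,cy,r,np.median(P[:,2]))
    c=A['top0']
    # objects' heights & positions
    for n,u,v,z in(('bottle cap',103,229,210),('jar_a',165,308,46),('jar_b',467,320,46),('kn1',489,162,5),('kn2',499,287,10)): print(n,world(c,u,v,z),world(c,u,v))
    cv2.imwrite('pics/crop.png',cv2.resize(c['img'][140:340,190:420,::-1],None,fx=3,fy=3,interpolation=cv2.INTER_CUBIC))
E
python3 m.py
```

```text
top0 mark 129 [281.68992248 308.79844961] [399.74632065  53.11210351 140.        ] [399.87605857  53.21340373 136.69989757]
pad 347 [372.45821326 190.13256484] [ 629.04591277 -116.57353468  130.77519597] [ 361.7172295  -168.92544304   -6.66015339] [ 681.58497865   23.41874234 1107.33391978] [ 628.79848052 -116.68524585  133.        ]
side0 mark 80 [389.1875 207.7875] [400.33341076  53.57669769 140.        ] [399.96639764  53.3843676  139.48324688]
pad 365 [247.23013699 239.60547945] [ 633.02035053 -114.56983666  131.15746913] [ 607.87822258 -140.7581072   113.78057835] [653.31258796 -88.5483408  143.36550685] [ 633.86189024 -113.33509888  133.        ]
top0 plate 11537 552.7080078125 20.798538208007812 184.5864715576172 138.52213332886902
side0 plate 9299 558.5999755859375 24.43848419189453 184.11605834960938 139.67292558784936
bottle cap [529.97712657 359.70393377 210.        ] [530.10252089 359.95454757 209.33126919]
jar_a [402.71957607 287.87274087  46.        ] [402.73073536 287.94471526  45.71114502]
jar_b [ 384.58643311 -319.8023852    46.        ] [ 384.66454493 -320.97468783   42.37491854]
kn1 [ 733.27702606 -395.62237414    5.        ] [ 734.03723829 -396.47973327    2.74462217]
kn2 [ 455.44552841 -402.90884619   10.        ] [ 454.60481898 -399.08483966   19.84269418]
```

View pics/crop.png

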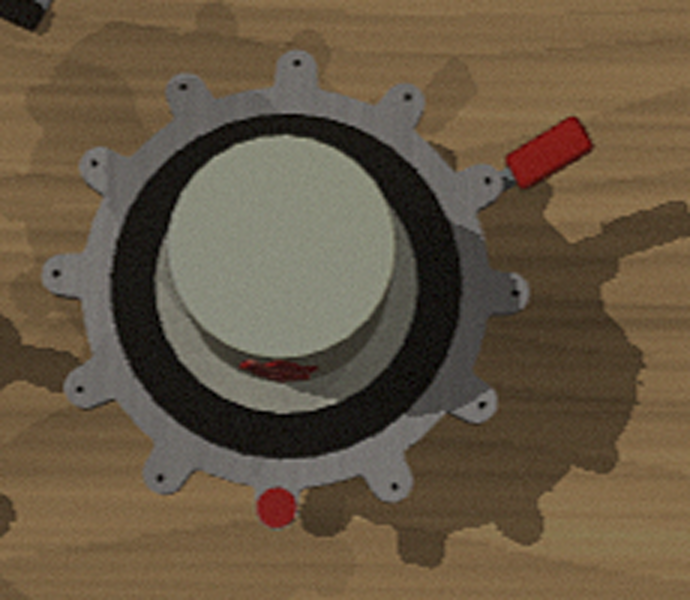

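Run:
```python
from h import *
from scipy.optimize import least_squares
c=dict(np.load('pics/top0.npz')); c={k:(v.item() if v.ndim==0 else v) for k,v in c.items()}
d=[(277,507),(394,487),(482,405),(516,293),(488,181),(408,97),(297,62),(183,87),(94,163),(56,273),(79,389),(160,478)]
P=np.array([world(c,190+(u+.5)/3-.5,140+(v+.5)/3-.5,140)[:2] for u,v in d])
i=np.radians(30)*np.arange(12)
f=lambda p:(p[:2]+p[2]*np.c_[np.cos(p[3]+i),np.sin(p[3]+i)]-P).ravel()
r=least_squares(f,[550,40,139,3]); print(r.x,np.degrees(r.x[3]),np.abs(r.fun).max())
pad=np.array([631,-115.2]); v=pad-r.x[:2]; print('pad r,ang',np.hypot(*v),np.degrees(np.arctan2(v[1],v[0])))
from scipy.spatial.transform import Rotation as R
s=robot.sense(); q=s['tcp_rot']; print(R.from_quat(np.roll(q,-1)).as_matrix().round(3))
```

```text
[539.28043459  49.14780882 143.01649864   3.11425161] 178.43347338288862 3.674115837248678
pad r,ang 188.2091414966758 -60.834897107417056
[[-0.949  0.314 -0.   ]
 [ 0.314  0.949 -0.001]
 [-0.    -0.001 -1.   ]]
```

```bash
cat > p.py <<'E'
from h import *
from scipy.spatial.transform import Rotation as R
AX=np.array([539.4,49.3])
def rel(w,rot=None):
    s=robot.sense(); M=R.from_quat(np.roll(s['tcp_rot'],-1)).as_matrix()
    return (M.T@(np.array(w)-s['ee_pos'])/1000).round(4)
def pol(a,z,r=146): a=np.radians(a); return [AX[0]+r*np.cos(a),AX[1]+r*np.sin(a),z]
E
python3 - <<'E'
from p import *
print(pol(73.4,230),rel(pol(73.4,230)),rel(pol(73.4,115)))
print(robot.camera('wrist')['T_tool_cam'])
E
```

```text
[np.float64(581.1105016411261), np.float64(189.21509587190945), 230] [-0.4921 -0.2624  0.0011] [-0.4921 -0.2623  0.1161]
[[ 2.68203513e-04 -9.62205026e-01 -2.72325936e-01  6.86845450e+01]
 [ 9.99999335e-01  5.63484358e-04 -1.00608906e-03  7.81640952e-03]
 [ 1.12151536e-03 -2.72325486e-01  9.62204538e-01 -1.41117024e+02]
 [ 0.00000000e+00  0.00000000e+00  0.00000000e+00  1.00000000e+00]]
```

carry_out(
  moves=[
    [0,0,-0.03,0],
    [-0.02,-0.01,-0.04,0],
    [-0.05,-0.027,-0.04,0],
    [-0.08,-0.043,-0.04,0],
    [-0.11,-0.059,-0.04,0],
    [-0.14,-0.075,-0.04,0],
    [-0.17,-0.091,-0.04,0],
    [-0.2,-0.107,-0.04,0],
    [-0.23,-0.123,-0.04,0],
    [-0.26,-0.139,-0.04,0],
  ],
  grip=0,
  newtons=30,
)

```text
clock: 0.98
ee_pos: [400.5, 378.1, 271.3]
tcp_rot: [-0.0, 0.159, 0.987, -0.0]
wrist_force: [0.3, 1.2, 0.2]
opening: -0.0
```

carry_out(
  moves=[
    [-0.03,-0.016,0,0],
    [-0.06,-0.032,0,0],
    [-0.09,-0.048,0,0],
    [-0.12,-0.064,0,0],
    [-0.15,-0.08,0,0],
    [-0.18,-0.096,0,0],
    [-0.21,-0.112,0,0],
    [-0.232,-0.123,0,0],
    [-0.232,-0.123,0,0],
    [-0.232,-0.123,0,0],
  ],
)

```text
clock: 1.82
ee_pos: [581.7, 188.6, 270.8]
tcp_rot: [-0.0, 0.16, 0.987, -0.0]
wrist_force: [0.8, 1.5, -0.7]
opening: -0.1
```

Run:
```python
from p import *
s=robot.sense(); print(s['clock'],s['ee_pos'],s['opening'],rel(pol(73.4,115)))
c=snap('top','top1'); cv2.imwrite('pics/c1.png',cv2.resize(c['img'][120:340,150:430,::-1],None,fx=2.7,fy=2.7))
w=snap('side','side1')
```

```text
1.8167 [581.66251064 188.60602146 270.82014119] -0.10656000871700505 [0.0007 0.0005 0.1558]
```

View pics/side1.png

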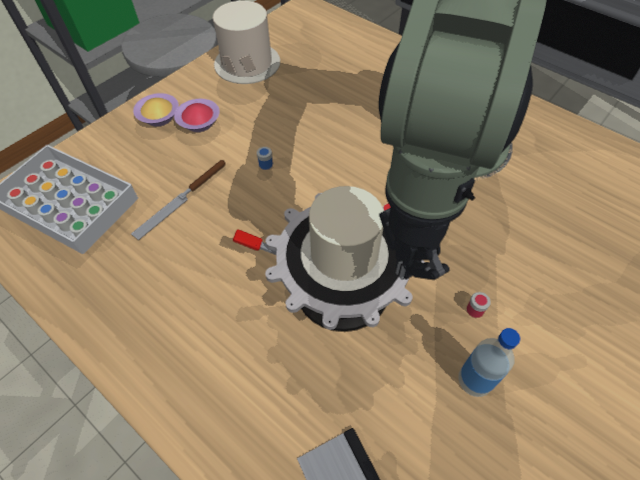

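The side view shows the shut gripper above the plate's left edge, clear of the cake and bottle. Next I descend into the notch.

carry_out(
  moves=[
    [0.001,0.001,0.03,0],
    [0.001,0.001,0.06,0],
    [0.001,0.001,0.09,0],
    [0.001,0.001,0.11,0],
    [0.001,0.001,0.12,0],
    [0.001,0.001,0.126,0],
    [0.001,0.001,0.132,0],
    [0.001,0.001,0.136,0],
    [0.001,0.001,0.136,0],
  ],
)

```text
clock: 2.67
ee_pos: [580.6, 191.4, 135.5]
tcp_rot: [0.0, 0.159, 0.987, 0.0]
wrist_force: [-0.4, -0.0, 0.3]
opening: 0.3
```

Run:
```python
from p import *
s=robot.sense(); print(s['clock'],s['ee_pos'],s['wrist_force'],rel(pol(73.4,115)))
c=robot.camera('wrist'); cv2.imwrite('pics/w1.png',c['img'][:,:,::-1])
```

```text
2.6667 [580.58433299 191.39790214 135.45161584] [-0.3897968  -0.03158088  0.27013644] [-0.0012 -0.0019  0.0205]
```

View pics/w1.png

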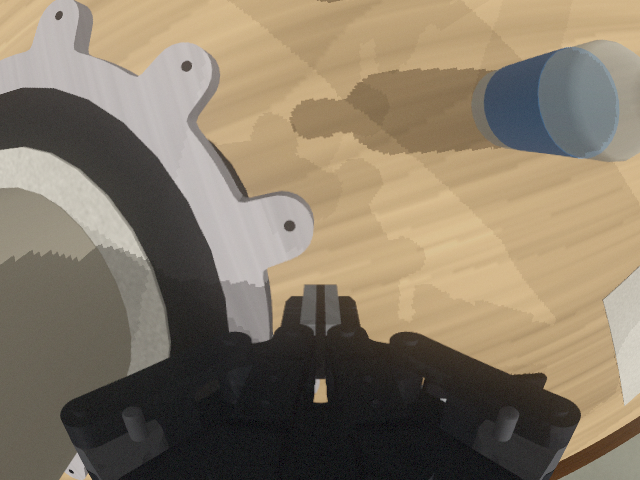

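The wrist view shows the shut fingers at about (320,290), centred in the notch ahead of the lug at (290,225). The knuckles spread wide, so I'll check how far they reach towards the cake.

Run:
```python
from p import *
c=robot.camera('wrist'); Z=c['z_map']; T=c['T_tool_cam']
v,u=np.mgrid[250:480:3,0:640:3]; z=Z[v,u]
du,dv=u-c['cx'],v-c['cy']; r=np.hypot(du,dv); th=r/c['fx']; k=np.tan(th)/np.maximum(r,1e-6)*z
P=np.stack([du*k,dv*k,z,np.ones_like(z)],-1).reshape(-1,4)@T.T
ok=(z.ravel()>0)&(P[:,2]>-150)&(P[:,0]<60)
P=P[ok]
for a in range(-150,0,15):
    q=P[(P[:,2]>=a)&(P[:,2]<a+15)&(np.abs(P[:,1])<110)]
    if len(q): print(a,len(q),q[:,:2].min(0).round(),q[:,:2].max(0).round())
```

```text
-105 2222 [-22. -88.] [21. 59.]
-90 2683 [-39. -95.] [21. 61.]
-75 1870 [ -43. -100.] [36. 53.]
-60 1566 [ -19. -107.] [40. 40.]
-45 656 [ -24. -104.] [37. 25.]
-30 468 [ -31. -100.] [33. 13.]
-15 1917 [-53. -97.] [28. 13.]
```

carry_out(
  moves=[
    [-0.001,-0.002,0.008,0],
    [-0.001,-0.002,0.015,0],
    [-0.001,-0.002,0.02,0],
    [-0.001,-0.002,0.02,0],
  ],
)

```text
clock: 3.1
ee_pos: [580.2, 188.7, 113.9]
tcp_rot: [-0.001, 0.159, 0.987, -0.0]
wrist_force: [-0.1, 0.6, -0.2]
opening: -0.2
```

```bash
cat >> p.py <<'E'
def arc(a0,a1,n,turn=True,r=146):
    s=robot.sense(); z=s['ee_pos'][2]; print(s['clock'],s['ee_pos'],s['wrist_force'])
    d=s['ee_pos'][:2]-AX; print('now r,ang',np.hypot(*d),np.degrees(np.arctan2(d[1],d[0])))
    print([[*(float(round(x,3)) for x in rel(pol(a,z,r))),round(float(-(a-a0) if turn else 0),1)] for a in np.linspace(a0,a1,n+1)[1:]])
E
python3 -c "
from p import *
arc(73.4,103.4,10)"
```

```text
3.1 [580.22015785 188.67657086 113.9171858 ] [-0.10175195  0.62749447 -0.22522643]
now r,ang 145.2312424795253 73.67591882272937
[[0.007, 0.0, 0.0, -3.0], [0.015, -0.0, 0.0, -6.0], [0.022, -0.002, 0.0, -9.0], [0.03, -0.003, 0.0, -12.0], [0.037, -0.005, 0.0, -15.0], [0.044, -0.008, 0.0, -18.0], [0.051, -0.01, 0.0, -21.0], [0.058, -0.014, 0.0, -24.0], [0.065, -0.017, 0.0, -27.0], [0.072, -0.021, 0.0, -30.0]]
```

carry_out(
  moves=[
    [0.007,0.0,0.0,-3.0],
    [0.015,0.0,0.0,-6.0],
    [0.022,-0.002,0.0,-9.0],
    [0.03,-0.003,0.0,-12.0],
    [0.037,-0.005,0.0,-15.0],
    [0.044,-0.008,0.0,-18.0],
    [0.051,-0.01,0.0,-21.0],
    [0.058,-0.014,0.0,-24.0],
    [0.065,-0.017,0.0,-27.0],
    [0.072,-0.021,0.0,-30.0],
  ],
)

```text
clock: 3.93
ee_pos: [505.6, 191.8, 115.3]
tcp_rot: [0.0, -0.103, 0.995, 0.0]
wrist_force: [-0.7, -0.4, -0.2]
opening: 0.2
```

```bash
python3 -c "
from p import *
arc(103.4,133.4,10)"
```

```text
3.9333 [505.60641708 191.77889719 115.31674069] [-0.71517483 -0.41716355 -0.18797635]
now r,ang 146.43169872403786 103.3430283034817
[[0.008, -0.001, -0.0, -3.0], [0.015, -0.002, -0.0, -6.0], [0.023, -0.003, -0.0, -9.0], [0.03, -0.004, -0.0, -12.0], [0.038, -0.006, -0.0, -15.0], [0.045, -0.009, -0.0, -18.0], [0.052, -0.012, -0.0, -21.0], [0.059, -0.015, -0.0, -24.0], [0.066, -0.018, -0.0, -27.0], [0.073, -0.022, -0.0, -30.0]]
```

carry_out(
  moves=[
    [0.008,-0.001,0,-3.0],
    [0.015,-0.002,0,-6.0],
    [0.023,-0.003,0,-9.0],
    [0.03,-0.004,0,-12.0],
    [0.038,-0.006,0,-15.0],
    [0.045,-0.009,0,-18.0],
    [0.052,-0.012,0,-21.0],
    [0.059,-0.015,0,-24.0],
    [0.066,-0.018,0,-27.0],
    [0.073,-0.022,0,-30.0],
  ],
)

```text
clock: 4.77
ee_pos: [438.6, 155.3, 115.4]
tcp_rot: [0.0, -0.357, 0.934, 0.0]
wrist_force: [0.3, -0.2, 0.9]
opening: 0.0
```

carry_out(
  moves=[
    [0,0,0,0],
    [0,0,0,0],
    [0,0,0,0],
    [0,0,0,0],
  ],
)

```text
clock: 5.1
ee_pos: [439.3, 155.7, 115.3]
tcp_rot: [0.0, -0.355, 0.935, 0.0]
wrist_force: [-0.1, 0.0, -0.3]
opening: -0.1
```

```bash
python3 -c "
from p import *
s=robot.sense(); print(s['joint_pos'].round(2)); arc(133.4,133.4,1)
c=snap('top','top2'); a=c['img'][110:350,160:440,::-1]; b=snap('side','side2')['img'][140:360,200:480,::-1]
cv2.imwrite('pics/c2.png',cv2.resize(np.vstack([a,b]),None,fx=1.3,fy=1.3))"
```

```text
[-0.31  0.46 -0.2   2.1   0.16  0.59  1.67]
5.1 [439.27070695 155.69593853 115.30854224] [-0.11366331  0.02919389 -0.25032735]
now r,ang 146.10260457163952 133.26199345574415
[[0.0, -0.0, -0.0, -0.0]]
```

View pics/c2.png

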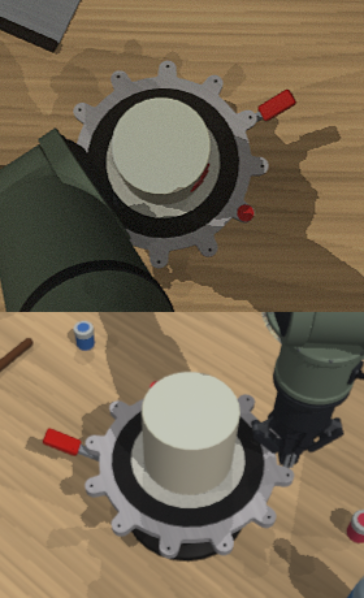

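The red mark is now at (245,213) in the crop. It has moved two clicks and two remain. I'll lift, go back along the arc and push again.

carry_out(
  moves=[
    [0,0.004,-0.02,0],
    [0,0.004,-0.045,0],
    [0,0.004,-0.055,0],
    [0,0.004,-0.055,0],
  ],
)

```text
clock: 5.53
ee_pos: [437.3, 158.8, 172.3]
tcp_rot: [0.002, -0.355, 0.935, 0.0]
wrist_force: [-0.3, 0.3, 0.5]
opening: 0.2
```

```bash
python3 -c "
from p import *
arc(133.4,73.4,10,r=150)"
```

```text
5.5333 [437.31193824 158.84791514 172.27597313] [-0.31229039  0.32448361  0.54746611]
now r,ang 149.74217196724942 132.9812447958211
[[-0.015, -0.0, 0.0, 6.0], [-0.03, -0.002, 0.0, 12.0], [-0.046, -0.006, 0.0, 18.0], [-0.06, -0.011, 0.0, 24.0], [-0.074, -0.018, 0.0, 30.0], [-0.088, -0.026, 0.0, 36.0], [-0.1, -0.035, 0.0, 42.0], [-0.112, -0.046, 0.0, 48.0], [-0.122, -0.058, 0.0, 54.0], [-0.131, -0.071, 0.0, 60.0]]
```

carry_out(
  moves=[
    [-0.015,0,0,6.0],
    [-0.03,-0.002,0,12.0],
    [-0.046,-0.006,0,18.0],
    [-0.06,-0.011,0,24.0],
    [-0.074,-0.018,0,30.0],
    [-0.088,-0.026,0,36.0],
    [-0.1,-0.035,0,42.0],
    [-0.112,-0.046,0,48.0],
    [-0.122,-0.058,0,54.0],
    [-0.131,-0.071,0,60.0],
  ],
)

```text
clock: 6.37
ee_pos: [581.8, 192.6, 169.1]
tcp_rot: [-0.0, 0.162, 0.987, -0.0]
wrist_force: [-0.2, 0.7, 0.9]
opening: -0.0
```

carry_out(
  moves=[
    [0,0,0,0],
    [0,0,0,0],
  ],
)

```text
clock: 6.53
ee_pos: [581.1, 192.1, 169.0]
tcp_rot: [-0.0, 0.159, 0.987, -0.001]
wrist_force: [-0.9, -0.1, 0.1]
opening: 0.2
```

```bash
python3 -c "
from p import *
arc(73.4,73.4,1); print(rel(pol(73.4,115)))"
```

```text
6.5333 [581.12322438 192.11293697 169.0339879 ] [-0.91149356 -0.0896741   0.11583504]
now r,ang 148.78293725824798 73.71411973492161
[[-0.001, -0.003, 0.0, -0.0]]
[-0.0009 -0.0027  0.054 ]
```

carry_out(
  moves=[
    [-0.001,-0.003,0.015,0],
    [-0.001,-0.003,0.03,0],
    [-0.001,-0.003,0.04,0],
    [-0.001,-0.003,0.05,0],
    [-0.001,-0.003,0.054,0],
    [-0.001,-0.003,0.054,0],
  ],
)

```text
clock: 7.03
ee_pos: [580.7, 189.2, 115.4]
tcp_rot: [-0.001, 0.159, 0.987, -0.0]
wrist_force: [0.1, 0.0, 0.5]
opening: -0.1
```

carry_out(
  moves=[
    [0.007,0.0,0.0,-3.0],
    [0.015,0.0,0.0,-6.0],
    [0.022,-0.002,0.0,-9.0],
    [0.03,-0.003,0.0,-12.0],
    [0.037,-0.005,0.0,-15.0],
    [0.044,-0.008,0.0,-18.0],
    [0.051,-0.01,0.0,-21.0],
    [0.058,-0.014,0.0,-24.0],
    [0.065,-0.017,0.0,-27.0],
    [0.072,-0.021,0.0,-30.0],
  ],
)

```text
clock: 7.87
ee_pos: [506.3, 192.3, 117.0]
tcp_rot: [0.001, -0.103, 0.995, 0.0]
wrist_force: [-0.2, 0.3, 0.2]
opening: -0.1
```

```bash
python3 -c "
from p import *
arc(103.4,133.4,10)"
```

```text
7.8667 [506.32084169 192.2563775  117.03509193] [-0.15669978  0.33818263  0.1509594 ]
now r,ang 146.73362458174537 103.02856470781127
[[0.009, -0.001, -0.0, -3.0], [0.016, -0.002, -0.0, -6.0], [0.024, -0.003, -0.0, -9.0], [0.031, -0.005, -0.0, -12.0], [0.039, -0.007, -0.0, -15.0], [0.046, -0.009, -0.0, -18.0], [0.053, -0.012, -0.0, -21.0], [0.06, -0.015, -0.0, -24.0], [0.067, -0.018, -0.0, -27.0], [0.073, -0.022, -0.0, -30.0]]
```

carry_out(
  moves=[
    [0.008,-0.001,0,-3.0],
    [0.015,-0.002,0,-6.0],
    [0.023,-0.003,0,-9.0],
    [0.03,-0.004,0,-12.0],
    [0.038,-0.006,0,-15.0],
    [0.045,-0.009,0,-18.0],
    [0.052,-0.012,0,-21.0],
    [0.059,-0.015,0,-24.0],
    [0.066,-0.018,0,-27.0],
    [0.073,-0.022,0,-30.0],
  ],
)

```text
clock: 8.7
ee_pos: [439.4, 155.7, 117.0]
tcp_rot: [0.001, -0.357, 0.934, -0.0]
wrist_force: [0.6, -1.0, 0.5]
opening: -0.2
```

carry_out(
  moves=[
    [0,0,0,0],
    [0,0,0,0],
    [0,0,0,0],
    [0,0,0,0],
    [0,0,0,0],
    [0,0.004,-0.02,0],
    [0,0.004,-0.045,0],
    [0,0.004,-0.055,0],
    [0,0.004,-0.055,0],
  ],
)

```text
clock: 9.45
ee_pos: [437.8, 159.2, 173.3]
tcp_rot: [0.002, -0.355, 0.935, 0.0]
wrist_force: [1.0, -0.1, 0.6]
opening: 0.2
```

```bash
python3 -c "
from m import *
from p import *
arc(133.4,133.4,1)
c=snap('top','top3'); a=c['img'][110:350,160:440,::-1]; b=snap('side','side3')['img'][140:360,200:480,::-1]
cv2.imwrite('pics/c3.png',cv2.resize(np.vstack([a,b]),None,fx=1.3,fy=1.3))
p=red(c['img'],(335,185,362,215)); print(len(p),p.mean(0),world(c,*p.mean(0),140))
v=world(c,*p.mean(0),140)[:2]-AX; print(np.hypot(*v),np.degrees(np.arctan2(v[1],v[0])))"
```

```text
9.45 [437.75323411 159.19060348 173.27297071] [ 1.02783343 -0.0668208   0.55962052]
now r,ang 149.6930517739379 132.76825153565983
[[0.002, -0.004, -0.0, -0.0]]
135 [351.77777778 199.46666667] [607.79683624 -75.96085175 140.        ]
142.7179322623016 -61.36390540794627
```

View pics/c3.png

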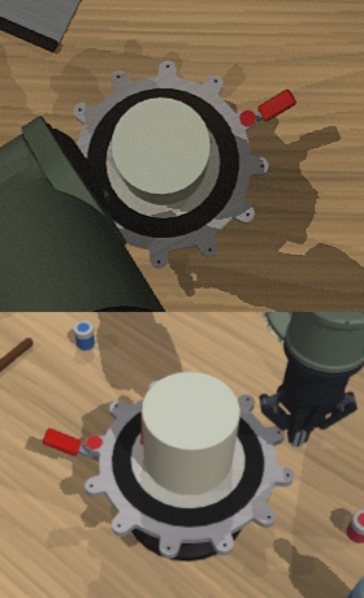

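The red mark is over the lever at -61.4°. The lever bearing is about -61° and the lever is still raised. Next is a path over and round to the pad.

```bash
python3 -c "
from p import *
a=[437.75,159.2];b=[440,-100];c=pol(-61.2,0,200)[:2];print(c)
for w in [a+[320], b+[320], c+[320], c+[150]]: print(rel(w))"
```

```text
[np.float64(635.750734820343), np.float64(-125.96133600877273)]
[-0.0012 -0.0002 -0.1489]
[ 0.1694 -0.1954 -0.1489]
[ 0.0404 -0.3449 -0.1488]
[ 0.0404 -0.3449  0.0212]
```

carry_out(
  moves=[
    [0,0,-0.035,0],
    [0,0,-0.07,0],
    [0,0,-0.105,0],
    [0,0,-0.135,0],
    [0,0,-0.147,0],
    [0.02,-0.023,-0.147,0],
    [0.04,-0.046,-0.147,0],
    [0.06,-0.069,-0.147,0],
    [0.08,-0.092,-0.147,0],
    [0.1,-0.115,-0.147,0],
  ],
)

```text
clock: 10.38
ee_pos: [438.0, 4.7, 317.3]
tcp_rot: [-0.001, -0.356, 0.935, 0.0]
wrist_force: [1.4, 0.8, 0.2]
opening: 0.4
```

carry_out(
  moves=[
    [0.02,-0.023,0,0],
    [0.04,-0.046,0,0],
    [0.06,-0.069,0,0],
    [0.07,-0.08,0,0],
    [0.045,-0.11,0,3],
    [0.02,-0.139,0,6],
    [-0.005,-0.168,0,9],
    [-0.03,-0.197,0,12],
    [-0.055,-0.226,0,13],
    [-0.055,-0.226,0,13],
  ],
)

```text
clock: 11.22
ee_pos: [634.3, -126.0, 314.2]
tcp_rot: [-0.001, -0.247, 0.969, 0.0]
wrist_force: [1.2, -0.2, -0.3]
opening: -0.4
```

```bash
python3 -c "
from p import *
s=robot.sense();print(s['clock'],s['ee_pos'],s['joint_pos'].round(2));print(rel(pol(-61.2,150,200)))"
```

```text
11.2167 [ 634.25019609 -126.02649387  314.22336588] [ 0.12  0.49 -0.02  1.43  0.01  1.22  2.17]
[-0.0018 -0.0009  0.1642]
```

carry_out(
  moves=[
    [-0.002,-0.001,0.035,0],
    [-0.002,-0.001,0.07,0],
    [-0.002,-0.001,0.105,0],
    [-0.002,-0.001,0.13,0],
    [-0.002,-0.001,0.145,0],
    [-0.002,-0.001,0.155,0],
    [-0.002,-0.001,0.16,0],
    [-0.002,-0.001,0.16,0],
  ],
)

```text
clock: 11.88
ee_pos: [631.6, -125.9, 157.1]
tcp_rot: [-0.001, -0.248, 0.969, 0.0]
wrist_force: [1.1, -0.3, 1.0]
opening: 0.3
```

```bash
python3 -c "
from p import *
arc(-61.2,-61.2,1,r=200)
w=robot.camera('wrist')['img'][:,:,::-1]; t=snap('side','side4')['img'][140:360,180:473,::-1]
cv2.imwrite('pics/c4.png',np.hstack([cv2.resize(w,(400,300)),cv2.resize(t,(400,300))]))"
```

```text
11.8833 [ 631.58712049 -125.89973826  157.11806554] [ 1.08690839 -0.30464818  1.0248722 ]
now r,ang 197.9732645368571 -62.247418483676796
[[-0.004, -0.002, -0.0, -0.0]]
```

View pics/c4.png

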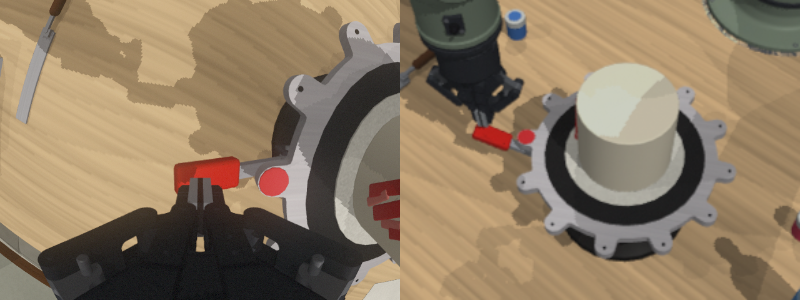

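The fingers hover over the pad. I'll measure the offset from the wrist depth.

```bash
python3 -c "
from m import *
c=robot.camera('wrist'); p=red(c['img'],(270,240,390,310)); z=c['z_map'][p[:,1],p[:,0]]
d=p-[c['cx'],c['cy']]; r=np.hypot(*d.T); k=np.tan(r/c['fx'])/r*z
P=np.c_[d*k[:,None],z,np.ones(len(z))]@c['T_tool_cam'].T
print(len(p)); print(np.percentile(P,[2,25,50,75,98],axis=0).round(1))"
```

```text
4055
[[-10.7 -18.4  18.3   1. ]
 [ -0.9  -6.4  23.2   1. ]
 [  4.7   9.4  29.    1. ]
 [  9.3  20.5  33.6   1. ]
 [ 11.9  31.3  39.5   1. ]]
```

carry_out(
  moves=[
    [-0.001,0.003,0.008,0],
    [-0.001,0.003,0.016,0],
    [-0.001,0.003,0.02,0],
    [-0.001,0.003,0.024,0],
    [-0.001,0.003,0.028,0],
    [-0.001,0.003,0.032,0],
    [-0.001,0.003,0.036,0],
    [-0.001,0.003,0.04,0],
    [-0.001,0.003,0.043,0],
    [-0.001,0.003,0.046,0],
  ],
)

```text
clock: 12.87
ee_pos: [631.5, -123.0, 112.0]
tcp_rot: [0.0, -0.248, 0.969, -0.0]
wrist_force: [-0.1, -1.7, 3.0]
opening: 0.1
```

carry_out(
  moves=[
    [0,0,0.003,0],
    [0,0,0.006,0],
    [0,0,0.009,0],
    [0,0,0.009,0],
  ],
)

```text
clock: 13.2
ee_pos: [631.2, -122.7, 102.6]
tcp_rot: [-0.0, -0.248, 0.969, 0.0]
wrist_force: [-0.3, -0.2, 0.1]
opening: -0.2
```

carry_out(
  moves=[
    [0,0,0.001,0],
    [0,0,0.002,0],
    [0,0,0.003,0],
    [0,0,0.004,0],
  ],
)

```text
clock: 13.53
ee_pos: [631.3, -122.9, 99.3]
tcp_rot: [-0.0, -0.248, 0.969, -0.0]
wrist_force: [-1.1, -1.3, 2.7]
opening: 0.2
```

carry_out(
  moves=[
    [0,0,0.001,0],
    [0,0,0.002,0],
    [0,0,0.003,0],
  ],
)

```text
clock: 13.78
ee_pos: [631.7, -123.0, 98.2]
tcp_rot: [0.0, -0.247, 0.969, -0.0]
wrist_force: [-15.4, 2.4, 46.5]
opening: 0.2
```

The lever is on its stop: force rose to 46 N at z of about 98 mm. I'll retreat now.

carry_out(
  moves=[
    [0,0,0,0],
    [0,0,0,0],
    [0,0,0,0],
    [0,0,-0.01,0],
    [0,0,-0.03,0],
    [0,0,-0.06,0],
    [0,0,-0.09,0],
    [0,0,-0.12,0],
    [0,0,-0.15,0],
    [0,0,-0.15,0],
  ],
)

```text
clock: 14.62
ee_pos: [633.5, -123.0, 252.1]
tcp_rot: [0.004, -0.248, 0.969, -0.001]
wrist_force: [1.0, 0.3, -0.3]
opening: -0.0
```

```bash
python3 -c "
from m import *
s=robot.sense();print(s['clock'],s['ee_pos'],s['wrist_force'])
w=robot.camera('wrist'); c=snap('side','side5')
cv2.imwrite('pics/c5.png',np.hstack([cv2.resize(w['img'][:,:,::-1],(400,300)),cv2.resize(c['img'][140:360,180:473,::-1],(400,300))]))
c0=dict(np.load('pics/side0.npz'))
p=red(c['img'],(215,225,262,270)); q=np.array([world(c,a,b) for a,b in p]); print(len(p),np.median(q,0),np.percentile(q[:,2],[5,95]))"
```

```text
14.6167 [ 633.45553363 -122.99661872  252.10787664] [ 0.99162961  0.32973077 -0.27528167]
331 [ 636.61230536 -121.09418491   97.71984939] [ 90.76206661 100.29430027]
```

View pics/c5.png

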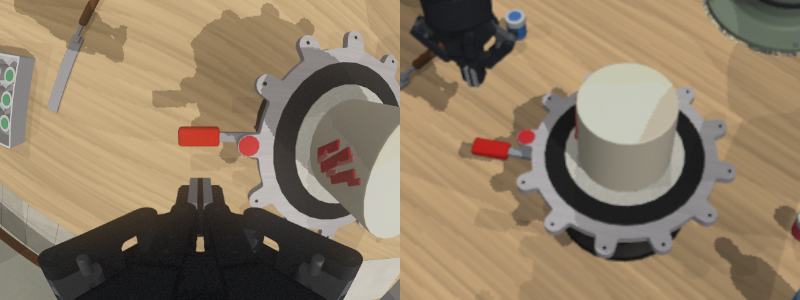

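The pad is level at about 98–100 mm (99 mm expected when locked), and the red mark sits over the lever. The arm is clear, so I'm handing in.

```bash
python3 -c "
from bench import robot
print(robot.close_job())"
```

```text
the job is handed in; nothing more can be done
None
```

I turned the plate four clicks anticlockwise, so the red mark now faces out over the lock lever. I then pressed the lever down to its stop and left it locked. I handed the job in at about 15 s, and it reported no verdict.

- **Turning:** I used two 60° strokes with the shut fingers in a rim notch. Before the press, the mark measured -61.4° from the axis, with the lever at about -61° and still raised.
- **Locking:** The press ended at about 46 N on the wrist, against a limit of 120 N, with the tool tip at 98 mm. Afterwards the pad was level, with its top at about 98–100 mm; the expected height when locked is 99 mm.
- **After the retreat:** The arm was clear and the wrist force was about 1 N, so nothing was being touched. The last picture still shows the mark over the lever.
- **Cake and other objects:** I saw no sign that the cake was touched. The knuckles had about 25 mm of room beside it when I checked before the first push. The bottle, jars and knife were never approached, but I did not measure their positions again at the end.
- **Disagreement:** The top camera put the mark 143 mm from the axis instead of 139.5 mm. I took this as calibration and height error; it does not affect which click the plate is in.

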